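Pin the two halves of a wax mould together

TASK

On the goldsmith's bench an aluminium wax mould lies closed, with one locating pin already in one end and an empty hole at the other. Take the long pin with the tall square grip from the wooden rack and, keeping hold of it, push it upright down through the empty hole of both halves until its collar rests on the mould, then let go. Leave the other two pins in their places in the rack.

Things in the scene. Friction and masses are not known exactly. Their poses are not given: they have to be found in the camera images.
- pin_grip (a point): Long steel pin; the point is mid-grip on its axis (z up). Top down: straight square grip 16 x 16 mm, 56 mm tall, its flats along and across the rack; collar 40 mm across, 4 mm thick; shank 45 mm long, tapering from 20 to 10 mm, tip 6 mm. The collar's underside is 32 mm below the point, the tip 77 mm. It hangs upright by its collar, loose, in a wooden rack, top 70 mm above the bench; lift 50 mm to free it.
- short_pin_grip (a point): Short steel pin in the same rack, not wanted: same collar, grip 16 mm square but only 26 mm tall, shank 22 mm. The point is mid-grip, 17 mm above the rack's top. The rack (230 x 60 mm) holds the three pins in one straight row along its length, 75 mm apart, in any order. Beside the row there is room for fingers: close them across it.
- ball_pin_grip (a point): Steel pin with a ball handle 32 mm across in the same rack, not wanted: same collar, shank 30 mm. The point is the ball's centre, 30 mm above the rack's top.
- hole (a point): Empty vertical hole, 26 mm across, through both mould halves to the bench; the point is on its axis at the mould's upper face, 50 mm up. Each half is 150 x 80 x 25 mm, the lower screwed down, the upper loose. x points along the mould to its near end 27 mm away; a pin like the long one stands 96 mm off in -x, 111 mm tall; y points across, free beside. The brass inlet is no pin hole. z is up.
Not all that is in view belongs to the job. What is shaped like the part that bears pin_grip but black is not meant.

How it is judged:
By the outcome, as a careful person would: the job done as asked, in the order asked, and still so for the second after the job is handed in, with the robot touching nothing.
It also fails if it takes over 38 s, if anything falls off the work surface, if the arm or the gripper's body presses on something with over 40 N, if the wrist force passes 120 N, or if a joint passes its speed limit or range.

ROBOT

A 6-joint arm with a two-finger parallel gripper is mounted at the origin on the work surface. World frame = base frame: x ahead of the robot, y to its left, z up, the work surface at z = 0. Lengths are in m, angles in rad, forces in N, time in s.
With the tool pointing down it reaches from about 0.25 to 0.775 m from the base axis. Payload 4 kg.
Tool frame: the origin (TCP) lies midway between the tips of the shut fingers; the grasp point (between the pads) lies 19 mm behind it; z points along the fingers, y is the direction in which the jaws open and shut (so a half turn about z gives the same grasp; the last joint's range is limited). The gripper opens to 94 mm and grips with 3 to 60 N. Pads are 16 mm wide; open, the fingers measure 119 mm over their backs; the gripper's body (75 mm by 177 mm) begins 78 mm behind the grasp point.
Start: joints at [-1.239, 0.087, 1.371, -0, 1.684, -0.103], TCP at [0.232, -0.499, 0.206] pointing down, gripper open.
Joint ranges: [-3.1, 3.1], [-0.76, 2.03], [0.27, 2.55], [-1.08, 4.22], [0.17, 2.65], [-2.57, 2.57]. Speed limits (rad/s): [2.79, 2.79, 3.14, 3.14, 3.14, 3.14].

INTERFACE

Orientations are given as [roll, pitch, yaw] about the fixed x, y, z axes, in that order (R = Rz(yaw) Ry(pitch) Rx(roll)).
In Python, from bench import get_obs, snapshot, ticket gives the robot as it stands.
- The arm moves only by the shell command python3 -m creep 'ROWS' [OPENING]. ROWS is JSON, a list that holds one entry, the list of rows, each a list of 4 numbers: the shift along the tool's x, y, z in mm, then the turn about the tool's z in degrees. A call has 1 to 8 rows; each row shifts and turns the commanded pose from where the row before left it, along the tool's axes as they then stand; what a row does not reach is not made up. A row lasts 1/8 s, in which the tool goes at most 62.5 mm and 10.7 degrees, less where a joint would pass 70% of its speed; a pose out of reach is approached as far as the arm can. A call with a gripper value outside its range is refused whole. OPENING is the opening, from 0 (shut) to 1 (fully open), set as the call begins (- or left out, the last holds). The fingers move at their own pace and stop on an object; the grip force is fixed at half the most. Time passes only in rows, so rows that do not move let the fingers close. It gives the time, the measured TCP pose, the force and the opening at its end, in the units of the state.
- get_obs(): the state, without advancing time (a new reading comes with each control period).
- snapshot(name): name is "scene" or "top"; returns a dict with "color" (420x560x3 uint8, red, green, blue), "depth" (420x560 float32, m along the optical axis (not along the pixel's ray), 0 where there is no reading), "fx", "fy", "cx", "cy" (pixels), "distortion" ([k1, k2, p1, p2, k3] as OpenCV has them; the pictures are not rectified), "extrinsics" (4x4, takes a point from world to camera coordinates). Camera axes: x right, y down, z forward; pixel columns grow to the right and rows downward; lengths in m; the calibration is good to about 2 mm. A picture is of the moment at which its call begins.
- ticket.close_job(): hands the job in, once; it reports no verdict.
The state is a dict: "time": time; "joint_positions": joint angles; "qvel": joint speeds; "joint_torque": joint torques, N m; "tool_pos": TCP position; "ee_rot": TCP orientation; "wrist_force": force on the tool from outside, world axes, zero at the start; "wrist_torque": the same for the moment, N m; "width": finger opening in m.
Only numpy, scipy, OpenCV 4.12 (cv2) and the standard library are available. Lean on these libraries where they do the work, as an engineer would, in place of code of your own. Each camera call takes 0.05 s, during which the arm holds its last target. There are 200 camera calls.

## Working session

There is one attempt and no reset: what is moved stays moved. The work goes in short steps, Python scripts to look and compute and a shell command to move; the robot and the scene stay as the last step left them, time stands still between calls to the robot, and variables do not carry over. Pictures are saved under pics/ and viewed, on a budget of 10 in all, crops included, one or two more only if the job needs it, and the job is handed in when it is done.

```bash
mkdir -p pics && cat > h.py <<'E'
import numpy as np, cv2, pickle
from bench import get_obs, snapshot
def snap(name,tag):
    s=snapshot(name); pickle.dump(s,open(f'pics/{tag}.pkl','wb'))
    cv2.imwrite(f'pics/{tag}.png',s['color'][:,:,::-1]); return s
def load(tag): return pickle.load(open(f'pics/{tag}.pkl','rb'))
def K(s): return np.array([[s['fx'],0,s['cx']],[0,s['fy'],s['cy']],[0,0,1.]])
def rays(s,uv):
    p=cv2.undistortPoints(np.array(uv,float).reshape(-1,1,2),K(s),np.array(s['distortion'],float)).reshape(-1,2)
    return np.c_[p,np.ones(len(p))]
def at_z(s,uv,z):
    E=np.array(s['extrinsics']);R,t=E[:3,:3],E[:3,3];c=-R.T@t
    d=rays(s,uv)@R; return c+d*((z-c[2])/d[:,2])[:,None]
def at_depth(s,uv):
    E=np.array(s['extrinsics']);R,t=E[:3,:3],E[:3,3]
    d=np.array([s['depth'][int(round(v)),int(round(u))] for u,v in uv])
    return (rays(s,uv)*d[:,None]-t)@R
def cloud(s):
    h,w=s['depth'].shape;v,u=np.mgrid[:h,:w]
    E=np.array(s['extrinsics']);R,t=E[:3,:3],E[:3,3]
    uv=np.c_[u.ravel(),v.ravel()]
    return ((rays(s,uv)*s['depth'].reshape(-1,1)-t)@R).reshape(h,w,3)
E
python3 - <<'E'
from h import *
a=snap('top','top0');b=snap('scene','sc0')
for s in(a,b):
    E=np.array(s['extrinsics']);print(-E[:3,:3].T@E[:3,3],E[2,:3],s['fx'])
print(get_obs())
E
```

```text
[0.37098974 0.07813269 0.83473719] [ 0.22084793 -0.03350244 -0.97473267] 404.40659989468486
[ 1.14475764 -0.03120993  0.85409612] [-0.63133903  0.11976509 -0.7662032 ] 468.1391549185322
{'time': 0.1, 'joint_positions': array([-1.23912929e+00,  8.78767410e-02,  1.37208140e+00, -2.31547517e-05,
        1.68358465e+00, -1.03112352e-01]), 'qvel': array([-6.76999553e-04, -1.06365835e-03, -3.97096482e-03, -4.08880995e-05,
        9.24892007e-04,  4.80803148e-04]), 'joint_torque': array([ 3.57662990e-03, -3.41249907e+01, -3.03301477e+01,  7.20794778e-02,
        3.03666468e-02, -9.23598895e-05]), 'tool_pos': array([ 0.2314894 , -0.49837742,  0.20443461]), 'ee_rot': array([-3.13965051e+00, -1.77836448e-04,  4.34776634e-01]), 'wrist_force': array([-1.33480332, -0.15357411,  0.32260594]), 'wrist_torque': array([0.04744127, 0.02958065, 0.03785248]), 'width': 0.09387834275804072}
```

View pics/top0.png

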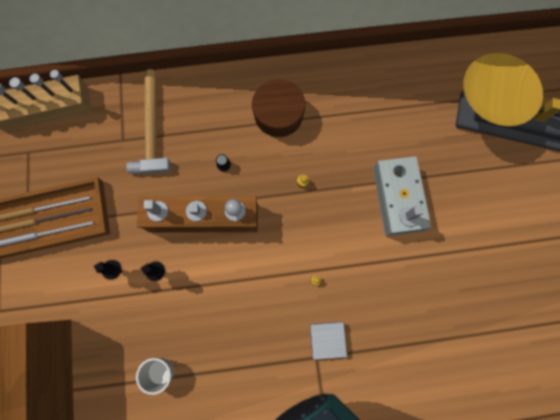

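View pics/sc0.png

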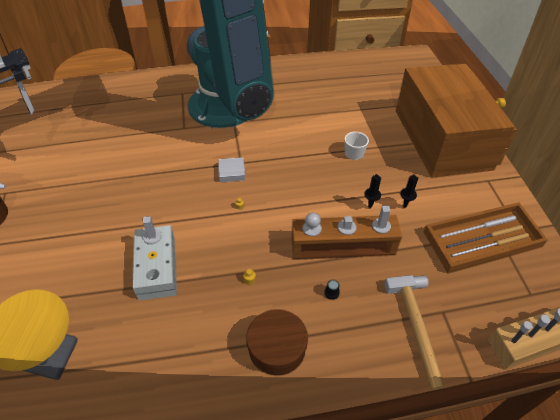

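The top view shows the rack from (137,198) to (257,230), with the long square grip at its left end (about 150,206) and the ball pin at the right. The mould is at (403,195), its empty hole at (399,170) and the standing pin at (410,215). In the scene view, the long pin is at (382,220) and the hole at (153,274). I'll enlarge both next.

```bash
python3 - <<'E'
from h import *
a=load('top0');b=load('sc0')
def crop(s,u,v,w,h,k): return cv2.resize(s['color'][v:v+h,u:u+w,::-1],None,fx=k,fy=k,interpolation=cv2.INTER_CUBIC)
A=np.hstack([crop(a,130,185,66,50,6),crop(a,370,150,66,50,6)])
B=np.hstack([crop(b,345,195,66,50,6),crop(b,120,240,66,50,6)])
cv2.imwrite('pics/c1.png',np.vstack([A,B]))
for s,n in((a,'top'),(b,'sc')):
    P=cloud(s)
    for nm,x0,y0 in(('rack',0.4,-.1),):pass
P=cloud(a)
# rack top points and mould-top points
v,u=np.mgrid[:420,:560]
r=(u>130)&(u<262)&(v>190)&(v<236)
for lo,hi,nm in((.064,.078,'racktop'),(.115,.14,'tall')):
    m=r&(P[...,2]>lo)&(P[...,2]<hi);q=P[m]
    print(nm,m.sum(),q.mean(0),cv2.minAreaRect(q[:,:2].astype(np.float32)*1000))
r=(u>365)&(u<440)&(v>150)&(v<240)
m=r&(P[...,2]>.044)&(P[...,2]<.056);q=P[m]
print('mould',m.sum(),q.mean(0),cv2.minAreaRect(q[:,:2].astype(np.float32)*1000))
print(at_z(a,[(399,170)],.05),at_z(b,[(153,274)],.05))
E
```

```text
racktop 3090 [0.55842641 0.21802655 0.06978412] ((560.6651000976562, 219.4003143310547), (230.66116333007812, 61.018123626708984), 83.05632781982422)
tall 122 [0.56683317 0.27580145 0.12585692] ((560.0481567382812, 220.21414184570312), (164.4813232421875, 16.081125259399414), 82.48819732666016)
mould 2553 [ 0.54707104 -0.19363222  0.04949528] ((548.080078125, -195.72201538085938), (80.85472106933594, 150.87786865234375), 89.77986907958984)
[[ 0.59777179 -0.19542966  0.05      ]] [[ 0.59642467 -0.19505322  0.05      ]]
```

View pics/c1.png

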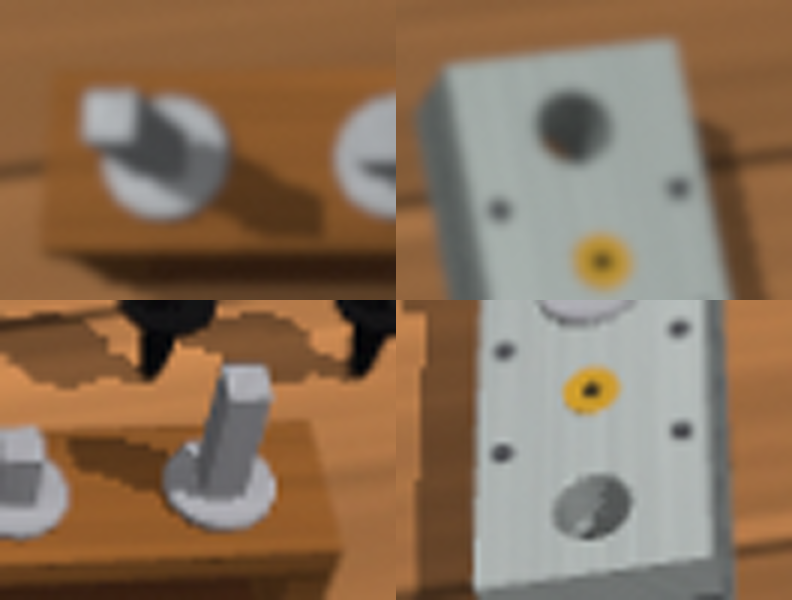

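The enlargement puts the grip's top centre at top (147.9,204.3) and scene (385.6,208.4), and the collar at top (156.9,210.8) and scene (381.3,225.4). The hole is at top (399.1,170.8) and scene (152.3,274.1).

```bash
python3 - <<'E'
from h import *
a=load('top0');b=load('sc0')
for n,ua,ub,z in(('griptop',(147.9,204.3),(385.6,208.4),.13),('collar',(156.9,210.8),(381.3,225.4),.074),('hole',(399.1,170.8),(152.3,274.1),.05)):
    print(n,at_z(a,[ua],z),at_z(b,[ub],z))
P=cloud(a);Q=cloud(b)
for C,r in((P,(190,230,130,175)),(Q,(195,240,365,405))):
    q=C[r[0]:r[1],r[2]:r[3]].reshape(-1,3);t=q[(abs(q[:,2]-.13)<.004)];print('top',len(t),t.mean(0),t.min(0),t.max(0))
q=Q[200:300,110:190].reshape(-1,3);q=q[abs(q[:,2]-.05)<.005];print('mould sc',q.mean(0),cv2.minAreaRect(q[:,:2].astype(np.float32)*1000))
q=Q[205:260,285:410].reshape(-1,3);q=q[abs(q[:,2]-.07)<.005];print('rack sc',q.mean(0),cv2.minAreaRect(q[:,:2].astype(np.float32)*1000))
from scipy.spatial.transform import Rotation as R
o=get_obs();print(np.round(R.from_euler('xyz',o['ee_rot']).as_matrix(),3))
E
```

```text
griptop [[0.56897419 0.29237387 0.13      ]] [[0.57060113 0.29207035 0.13      ]]
collar [[0.56955348 0.29282201 0.074     ]] [[0.57076633 0.29268709 0.074     ]]
hole [[ 0.59606058 -0.19529906  0.05      ]] [[ 0.59643775 -0.19648445  0.05      ]]
top 82 [0.56972993 0.29273949 0.12912725] [0.56165901 0.28480992 0.12631425] [0.57858753 0.30261298 0.13194014]
top 54 [0.57237278 0.29207391 0.13022141] [0.56440911 0.2831023  0.12629345] [0.58035864 0.30114912 0.13329863]
mould sc [ 0.55841952 -0.19585266  0.05110434] ((548.7495727539062, -195.83644104003906), (153.83700561523438, 81.35266876220703), 0.061387818306684494)
rack sc [0.56691941 0.21659398 0.07087203] ((562.0104370117188, 219.18792724609375), (231.0450897216797, 64.31495666503906), 82.95527648925781)
[[ 0.907  0.421 -0.001]
 [ 0.421 -0.907  0.002]
 [ 0.    -0.002 -1.   ]]
```

Both cameras agree within 2 mm: the pin is at (0.570,0.2925), the hole at (0.596,-0.196) and the rack axis at 83°. Before moving, I'll check how tall the obstacles along the path are.

```bash
python3 - <<'E'
from h import *
P=np.vstack([cloud(load(t)).reshape(-1,3) for t in('top0','sc0')])
print('rows x .2-.9 step .05; cols y -.6..+.6 step .05; max z mm')
ys=np.arange(-.6,.6,.05);print('      ',*['%4d'%(y*100) for y in ys])
for x in np.arange(.2,.9,.05):
    r=[]
    for y in ys:
        m=(P[:,0]>=x)&(P[:,0]<x+.05)&(P[:,1]>=y)&(P[:,1]<y+.05)
        r.append('%4d'%(P[m,2].max()*1000) if m.any() else '   -')
    print('%.2f  '%x,*r)
def plan(p,yaw,q,yaw2):
    d=np.array(q)-p;c,s=np.cos(yaw),np.sin(yaw)
    print('tool mm',np.round(1000*np.array([c*d[0]+s*d[1],s*d[0]-c*d[1],-d[2]]),1),'turn',np.degrees(yaw-yaw2))
o=get_obs();plan(o['tool_pos'],o['ee_rot'][2],[.570,.2925,.2044],np.radians(83))
E
```

```text
rows x .2-.9 step .05; cols y -.6..+.6 step .05; max z mm
        -60  -54  -49  -44  -39  -34  -29  -24  -19  -14   -9   -4    0    5   10   15   20   25   30   35   40   45   50   55
0.20      7    6  367  348    5    6    7    6    7    7    5  430  429  418    6    6    6    6   56   54    6  153  154  155
0.25      6    6  319    6    6    6    7    6    7    6    6   27   29    6    6    5    5   54   55   54    6  154  156  155
0.30     44    7    6    7    6    6    6    5    6    6    6   27   27    6    5    6    4    6   54    5    6  154  155  156
0.35     20  129    6    5    5    6    5    5    5    6    5   24   27  834    6    6    6    5    5    6    6  155  155  154
0.40      4    5    6    6    6    5    5    5    5    5    5   27   30    5    5    5    4   50  106    5    6    5    6    7
0.45      5    5    5    6    6    6    6  113  115    6    6    5    4    5    5    5    5   53  108  109  106    5    7    6
0.50      3    6    5    5    5    5    5  112  114    6    4    5    5    6  118  114   76   73   73    4   29   31   32   31
0.55      3    5    5    4
[... 218 characters left out ...]
  18   30
0.65     50  109  119  119  118  119    5    6    6    4    5    6    5    5   25   38    5   30   31   29   31   31   31   32
0.70      3    3  117  110  113  119    5    5    6    5    5   61   63   62    5    5    5    5   28   23    5    5    6    4
0.75      2    4  117  118  121  118    6    5    5    5    5   62   63   62    4    5    5   21   29    5    6    4    5    5
0.80      4    0    5  117    5    5    4    5    5    4    4   62   63   62    6    5    4   26   30    5   52   54  117  114
0.85      3    3    3    3    3    4    4    5    4    4    4    7    4    5    6    5    5   26   29    5   53  119  119  117
tool mm [ 640.1 -574.7    0. ] turn -58.089133868570215
```

```bash
python3 -m creep '[[[32,-28.7,0,0],[32,-28.7,0,0],[32,-28.7,0,0],[32,-28.7,0,0],[32,-28.7,0,0],[32,-28.7,0,0],[32,-28.7,0,0],[32,-28.7,0,0]]]' 0.6 && python3 -m creep '[[[32,-28.7,0,0],[32,-28.7,0,0],[32,-28.7,0,0],[32,-28.7,0,0],[32,-28.7,0,0],[32,-28.7,0,0],[32,-28.7,0,0],[32,-28.7,0,0]]]' && python3 -m creep '[[[32,-28.7,0,0],[32,-28.7,0,0],[32,-28.7,0,0],[32,-28.7,0,0],[0,0,0,-9.7],[0,0,0,-9.7],[0,0,0,-9.7],[0,0,0,-9.7]]]' && python3 -m creep '[[[0,0,0,-9.7],[0,0,0,-9.6],[0,0,0,0],[0,0,0,0]]]'
```

```text
time: 1.1
tool_pos: [0.3673, -0.1813, 0.2051]
ee_rot: [-3.141, 0.0, 0.435]
wrist_force: [0.5, -0.7, 0.2]
width: 0.0564
time: 2.1
tool_pos: [0.5027, 0.1346, 0.2049]
ee_rot: [3.142, 0.001, 0.435]
wrist_force: [0.5, -0.5, -0.6]
width: 0.0568
time: 3.1
tool_pos: [0.57, 0.2913, 0.2045]
ee_rot: [-3.141, 0.001, 1.118]
wrist_force: [-0.5, -0.6, -0.2]
width: 0.0563
time: 3.6
tool_pos: [0.5702, 0.2913, 0.205]
ee_rot: [-3.141, 0.0, 1.447]
wrist_force: [-0.7, -0.1, -0.2]
width: 0.0568
```

```bash
cat >> h.py <<'E'
def plan(q,yaw2,p=None):
    o=get_obs();p=o['tool_pos'];yaw=o['ee_rot'][2]
    d=np.array(q)-p;c,s=np.cos(yaw),np.sin(yaw)
    print('t',o['time'],'p',np.round(p,4),'rpy deg',np.round(np.degrees(o['ee_rot']),2),'F',np.round(o['wrist_force'],1),'w',o['width'])
    print('tool mm',np.round(1000*np.array([c*d[0]+s*d[1],s*d[0]-c*d[1],-d[2]]),1),'turn',np.round(np.degrees(yaw)-yaw2,2))
E
python3 -c "
from h import *
plan([.570,.2925,.083],83)"
```

```text
t 3.6 p [0.5702 0.2913 0.205 ] rpy deg [-1.7996e+02  3.0000e-02  8.2880e+01] F [-0.7 -0.1 -0.2] w 0.05683982251606168
tool mm [  1.2  -0.3 122. ] turn -0.12
```

```bash
python3 -m creep '[[[1.2,-0.3,30,0],[0,0,30,0],[0,0,25,0],[0,0,20,0],[0,0,10,0],[0,0,7,0],[0,0,0,0]]]' && python3 -m creep '[[[0,0,0,0],[0,0,0,0],[0,0,0,0],[0,0,0,0],[0,0,0,0],[0,0,0,0]]]' 0 && python3 -c "
from h import *
snap('scene','g1')
plan([.570,.2925,.083],83)"
```

```text
time: 4.47
tool_pos: [0.5703, 0.2926, 0.0836]
ee_rot: [3.141, 0.0, 1.449]
wrist_force: [0.7, 0.1, 0.2]
width: 0.0561
time: 5.22
tool_pos: [0.5704, 0.2926, 0.0836]
ee_rot: [3.141, -0.0, 1.449]
wrist_force: [0.6, 0.4, 1.3]
width: 0.0161
t 5.275 p [0.5704 0.2926 0.0836] rpy deg [ 1.7997e+02 -1.0000e-02  8.3010e+01] F [ 0.5 -0.3  1. ] w 0.01579495927588497
tool mm [-0.1 -0.4  0.6] turn 0.01
```

```bash
python3 -m creep '[[[0,0,-8,0],[0,0,-16,0],[0,0,-20,0],[0,0,-25,0],[0,0,-30,0],[0,0,-30,0],[0,0,-11,0],[0,0,0,0]]]' && python3 -c "
from h import *
a=snap('scene','l1');b=snap('top','l2')
cv2.imwrite('pics/l12.png',np.hstack([cv2.resize(a['color'][110:270,260:440,::-1],None,fx=2.2,fy=2.2),cv2.resize(b['color'][100:260,60:240,::-1],None,fx=2.2,fy=2.2)]))
plan([.5963,-.1957,.213],0)"
```

```text
time: 6.28
tool_pos: [0.5706, 0.2927, 0.225]
ee_rot: [3.139, -0.001, 1.449]
wrist_force: [-0.3, -0.1, -1.1]
width: 0.0158
t 6.375 p [0.5697 0.2923 0.2222] rpy deg [-1.799e+02  7.000e-02  8.301e+01] F [-0.4 -0.1 -2.3] w 0.015725384837824385
tool mm [-481.2   85.8    9.2] turn 83.01
```

View pics/l12.png

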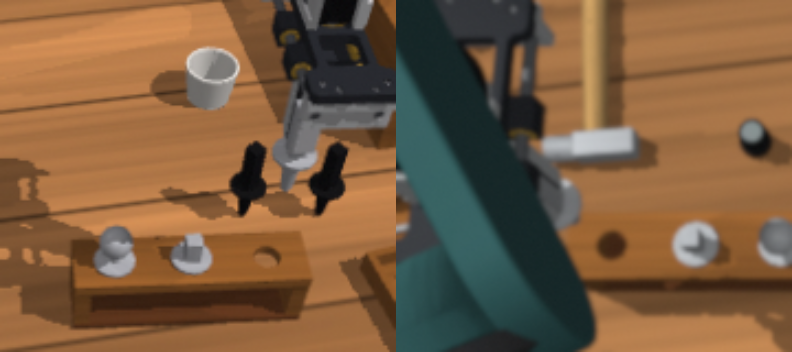

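The long pin hangs upright in the jaws, its rack hole is empty (left crop, 267,257), and the other two pins are undisturbed. Now I carry it to the mould.

```bash
python3 -m creep '[[[-15,2.7,0,0],[-30,5.4,0,0],[-30,5.4,0,0],[-30,5.4,0,0],[-30,5.4,0,0],[-30,5.4,0,0],[-30,5.4,0,0],[-30,5.4,0,0]]]' && python3 -m creep '[[[-30,5.4,0,0],[-30,5.4,0,0],[-30,5.4,0,0],[-30,5.4,0,0],[-30,5.4,0,0],[-30,5.4,0,0],[-30,5.4,0,0],[-30,5.4,0,0]]]' && python3 -m creep '[[[-16,2.5,0,5],[0,0,0,10],[0,0,0,10],[0,0,0,10],[0,0,0,10],[0,0,0,10],[0,0,0,10],[0,0,0,10]]]' && python3 -m creep '[[[0,0,0,5],[0,0,0,3],[0,0,30,0],[0,0,30,0],[0,0,20,0],[0,0,0,0],[0,0,0,0]]]' && python3 -c "
from h import *
a=snap('scene','m1');b=snap('top','m2')
cv2.imwrite('pics/m12.png',np.hstack([cv2.resize(a['color'][190:310,90:190,::-1],None,fx=4,fy=4,interpolation=2),cv2.resize(b['color'][120:240,360:460,::-1],None,fx=4,fy=4,interpolation=2)]))
plan([.5963,-.1957,.063],0)"
```

```text
time: 7.38
tool_pos: [0.5822, 0.0622, 0.2222]
ee_rot: [-3.139, 0.001, 1.448]
wrist_force: [-0.0, -0.6, -1.1]
width: 0.0159
time: 8.38
tool_pos: [0.5956, -0.1809, 0.2222]
ee_rot: [-3.139, -0.0, 1.448]
wrist_force: [1.0, 0.8, -1.5]
width: 0.016
time: 9.38
tool_pos: [0.5961, -0.1961, 0.2222]
ee_rot: [-3.141, 0.002, 0.133]
wrist_force: [0.7, 0.2, -1.3]
width: 0.0159
time: 10.25
tool_pos: [0.5972, -0.1959, 0.1441]
ee_rot: [3.141, -0.0, -0.0]
wrist_force: [0.8, -0.2, -0.5]
width: 0.0158
t 10.35 p [ 0.5978 -0.1959  0.1451] rpy deg [ 1.7993e+02 -1.3000e-01 -0.0000e+00] F [ 0.7  0.2 -0.4] w 0.01574615596837215
tool mm [-1.5 -0.2 82.1] turn -0.0
```

View pics/m12.png

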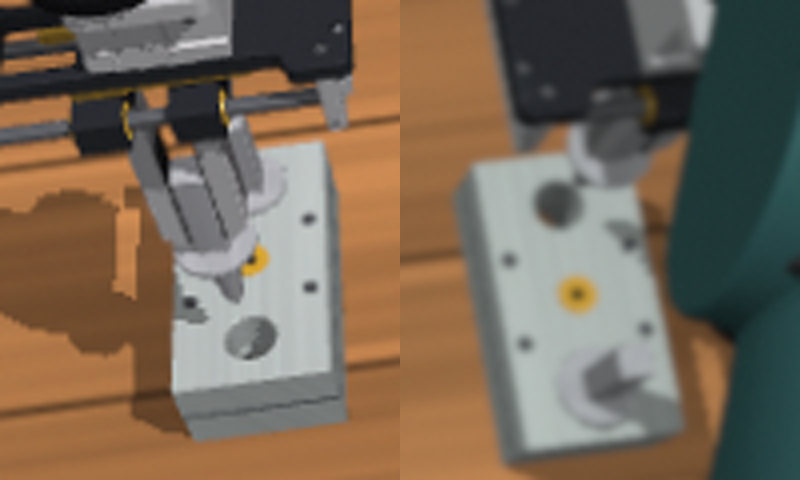

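The pin hangs over the mould with its tip at scene pixel about (149,264), and the hole is clear below it at (152,274). I'll check the tip and collar against where they should be.

```bash
python3 - <<'E'
from h import *
a=load('m1');b=load('m2')
print('tip',at_z(a,[(90+236.5/4-.4,190+297/4-.4)],.087))
E=np.array(a['extrinsics'])
for P in([.5978,-.1959,.087],[.5978,-.1959,.132]):
    p=cv2.projectPoints(np.array([P]),cv2.Rodrigues(E[:3,:3])[0],E[:3,3],K(a),np.array(a['distortion']))[0].ravel()
    print('crop px',(p-[90,190]+.4)*4)
E=np.array(b['extrinsics'])
p=cv2.projectPoints(np.array([[.5978,-.1959,.132]]),cv2.Rodrigues(E[:3,:3])[0],E[:3,3],K(b),np.array(b['distortion']))[0].ravel();print('top crop',(p-[360,120]+.4)*4)
print('hole now',at_z(a,[(90+250.5/4-.4,190+338/4-.4)],.05),at_z(b,[(360+(559-400)/4-.4,120+205/4-.4)],.05))
E
```

```text
tip [[ 0.59627989 -0.19585426  0.087     ]]
crop px [236.40533863 299.5429896 ]
crop px [216.2487472  246.67859683]
top crop [209.11209685 145.42513405]
hole now [[ 0.59641302 -0.19663766  0.05      ]] [[ 0.59589033 -0.19578773  0.05      ]]
```

```bash
python3 -m creep '[[[-1.5,0,10,0],[0,0,15,0],[0,0,15,0],[0,0,12,0],[0,0,10,0],[0,0,6,0],[0,0,0,0],[0,0,0,0]]]' && python3 -m creep '[[[0,0,4,0],[0,0,3,0],[0,0,2,0],[0,0,0,0],[0,0,0,0]]]' && python3 -c "
from h import *
plan([.5962,-.196,.063],0)"
```

```text
time: 11.35
tool_pos: [0.5962, -0.1955, 0.0762]
ee_rot: [3.141, -0.001, 0.0]
wrist_force: [-0.0, -0.3, -2.0]
width: 0.016
time: 11.98
tool_pos: [0.5958, -0.1954, 0.0665]
ee_rot: [3.141, -0.0, 0.0]
wrist_force: [-0.3, 0.7, -1.6]
width: 0.0158
t 11.975 p [ 0.5958 -0.1954  0.0665] rpy deg [ 1.7999e+02 -1.0000e-02  1.0000e-02] F [-0.3  0.7 -1.6] w 0.015804874241745894
tool mm [0.4 0.6 3.5] turn 0.01
```

```bash
python3 -m creep '[[[0,0,1,0],[0,0,1,0],[0,0,0.5,0],[0,0,0,0]]]' && python3 -m creep '[[[0,0,0.7,0],[0,0,0,0],[0,0,0,0]]]'
```

```text
time: 12.48
tool_pos: [0.5957, -0.1953, 0.0639]
ee_rot: [3.142, 0.0, 0.0]
wrist_force: [0.1, 0.2, -1.7]
width: 0.0158
time: 12.85
tool_pos: [0.5959, -0.1954, 0.0636]
ee_rot: [3.141, -0.0, 0.0]
wrist_force: [-0.0, 0.4, -0.4]
width: 0.016
```

Force is starting to rise (‑1.7 to ‑0.4 N), so I continue gently.

```bash
python3 -m creep '[[[0,0,0.5,0],[0,0,0,0],[0,0,0,0]]]' && python3 -m creep '[[[0,0,0.5,0],[0,0,0,0],[0,0,0,0]]]'; python3 -m creep '[[[0,0,0.5,0],[0,0,0,0],[0,0,0,0]]]'; python3 -c "
from h import *
snap('scene','s0')
plan([.5962,-.196,.063],0)"
```

```text
time: 13.22
tool_pos: [0.5959, -0.1954, 0.0636]
ee_rot: [3.141, -0.001, 0.0]
wrist_force: [-2.4, 1.3, 4.9]
width: 0.016
time: 13.6
tool_pos: [0.5959, -0.1954, 0.0636]
ee_rot: [3.141, -0.001, 0.0]
wrist_force: [-2.1, 1.5, 7.8]
width: 0.0157
time: 13.98
tool_pos: [0.5959, -0.1954, 0.0636]
ee_rot: [3.141, -0.001, 0.0]
wrist_force: [-4.6, 0.6, 8.2]
width: 0.0156
t 14.025 p [ 0.5959 -0.1954  0.0636] rpy deg [ 1.7997e+02 -6.0000e-02  1.0000e-02] F [-3.4  2.   7.8] w 0.015974466778758762
tool mm [0.3 0.6 0.6] turn 0.01
```

The stop is at TCP z 0.0636, the rack grasp height (0.0836) minus 20 mm, so the collar is seated. I'll relax the push, let go and retreat.

```bash
python3 -m creep '[[[0,0,-1,0],[0,0,0,0]]]' && python3 -m creep '[[[0,0,0,0],[0,0,0,0],[0,0,0,0],[0,0,0,0],[0,0,0,0]]]' 0.6 && python3 -m creep '[[[0,0,-10,0],[0,0,-20,0],[0,0,-30,0],[0,0,-40,0],[0,0,-40,0],[0,0,-10,0],[0,0,0,0],[0,0,0,0]]]' && python3 -m creep '[[[-40,0,0,0],[-40,0,0,0],[-40,0,0,0],[-40,0,0,0],[-40,0,0,0],[0,0,0,0],[0,0,0,0]]]' && python3 - <<'E'
from h import *
a=snap('scene','e1');b=snap('top','e2')
cv2.imwrite('pics/e12.png',np.hstack([cv2.resize(a['color'][190:310,90:190,::-1],None,fx=4,fy=4,interpolation=2),cv2.resize(b['color'][120:240,360:460,::-1],None,fx=4,fy=4,interpolation=2)]))
P=cloud(a).reshape(-1,3);q=P[(abs(P[:,0]-.596)<.03)&(abs(P[:,1]+.196)<.03)]
for z in(.106,.054):
    t=q[abs(q[:,2]-z)<.004];print(z,len(t),np.median(t,0))
print('max',q[:,2].max());plan([0,0,0],0)
E
```

```text
time: 14.28
tool_pos: [0.5959, -0.1954, 0.0636]
ee_rot: [3.141, -0.001, 0.0]
wrist_force: [-1.7, 0.7, 5.7]
width: 0.0159
time: 14.9
tool_pos: [0.5957, -0.1954, 0.0627]
ee_rot: [3.142, 0.0, 0.0]
wrist_force: [-0.4, -1.0, 0.3]
width: 0.0561
time: 15.9
tool_pos: [0.5949, -0.195, 0.2105]
ee_rot: [-3.14, 0.004, 0.0]
wrist_force: [-0.5, -0.2, 0.6]
width: 0.0563
time: 16.77
tool_pos: [0.3959, -0.1952, 0.2118]
ee_rot: [-3.141, 0.001, 0.0]
wrist_force: [0.5, -0.0, 0.5]
width: 0.0563
0.106 35 [ 0.60201213 -0.19244641  0.10639581]
0.054 499 [ 0.60225254 -0.1903917   0.05231913]
max 0.11411749993919627
t 16.875 p [ 0.3964 -0.1953  0.212 ] rpy deg [-1.7995e+02  5.0000e-02  5.0000e-02] F [-0.5  0.1 -0.1] w 0.05611220526135612
tool mm [-396.2 -195.6  212. ] turn 0.05
```

View pics/e12.png

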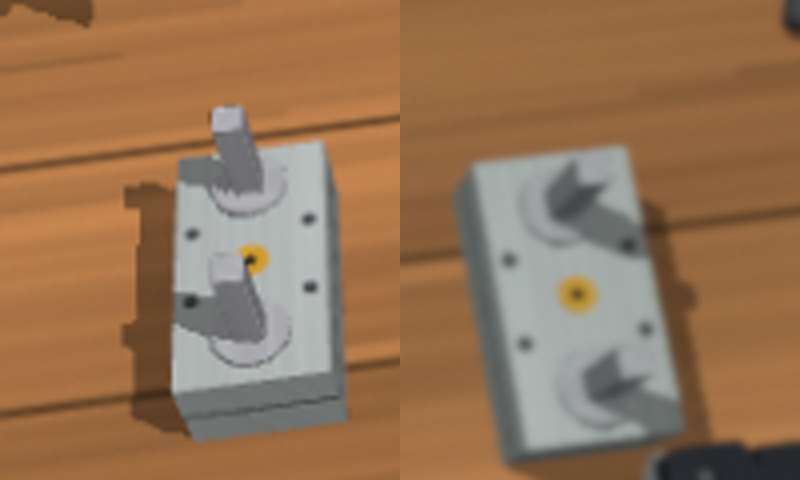

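Both pins now stand upright with their collars flush on the closed mould: the new one at (250,330) in the left crop and (565,200) in the right. The gripper is clear and touches nothing, so I'm handing in.

```bash
python3 -c "
from bench import ticket
ticket.close_job()"
```

```text
the job is handed in; nothing more can be done
```

The long pin now stands upright in the mould's empty hole with its collar on the upper face. I kept hold of it until it was seated, then let go, and handed the job in at about 16.9 s.

- **Seating:** the push stopped at TCP height 0.0636 m, exactly 20 mm below the grasp height at the rack, which is the rack-to-mould height difference. The seating force read about 8 N.
- **Final pictures:** both pins stand upright with collars flush on the closed mould. The gripper was clear and the wrist force was near zero.
- **Depth check:** the top of the pin read 0.106–0.114 m, against 0.110 m expected. Its sideways reading was off by up to 6 mm because the camera sees only one side of the pin, so I relied on the pictures for that.
- **Rack:** the short pin and the ball pin were undisturbed in the picture taken after the lift. I did not look at the rack again after that, but the arm did not go back near it.

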